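# Press a pastry board's loose end batten home with a one-hand bar clamp

## Task

The dark end batten of the pastry board has worked loose on its dowels. With the one-hand bar clamp that stands across the board, squeeze the trigger to the grip again and again until the batten is pressed fully home, squeezing no harder than that takes so that the jaw does not bruise the wood; then pull back the red release tab and draw the moving jaw a good finger's width (15 mm) clear of the batten. Let the clamp do the pushing, leave it standing, and leave the board and the things on and around it where they are.

Things in the scene. Friction and masses are not known exactly. Their poses are not given: they have to be found in the camera images.
- board: the pale, striped main panel of the board, 215 mm (its x) by 280 mm (its y) by 32 mm thick; origin under its middle, on the worktop; x points to the batten, z up. Panel and batten lie loose on the worktop, about 1.6 kg together
- batten: the loose dark end strip, 45 mm wide (x), 280 mm long (y), 32 mm thick; origin at the middle of its inner edge, on the worktop; same axes as the panel. It slides along tight dowels in the panel's x: pushing it takes about 14 N and it stays where left. Fully home its origin lies 107.5 mm from the panel's origin in the panel's x; 6 to 12 mm further out at the start
- batten_edge (a point): middle of the batten's outer edge, on its top face (32 mm up); x points outwards, towards the clamp's moving jaw, z up
- board_top (a point): middle of the pale panel's top face; x points to the batten, z up
- clamp: the clamp's black head with moving jaw and grip; origin on the worktop under the moving pad's face; x along the bar towards the board, y across it, z up. The clamp (0.99 kg, loose) stands on the feet of its two jaws, its bar (8 x 18 mm, 68 to 86 mm up) across the board. Along x: grip middle -103 mm, trigger -57 mm, release tab 0, far jaw +296 mm minus joint clamp_bar
- clamp_grip (a point): the fixed black grip, 22 mm thick (along the bar), 26 mm wide, upright from the housing (housing top 100 mm up) to 178 mm up; this point is inside its middle, 155 mm above the worktop. x along the bar towards the board, z up
- trigger_pad (a point): the orange trigger, 14 mm thick (along the bar), 22 mm wide, upright on the board side of the grip, top 172 mm up; this point is on its front face (towards the board), 155 mm up. Grip and trigger span 64 mm along the bar when let go, 40 mm fully squeezed at this height (42 mm between fingers whose tips are 136 mm up). If it stops 3 mm or more short of full travel, the jaws are tight
- trigger (a joint): trigger angle (rad): 0 let go, 0.195 fully squeezed to the grip. A spring returns it (3.5 to 5 N at 155 mm up). A full squeeze draws the jaws about 8 mm together (ratchet of 8 mm teeth); a half squeeze may gain nothing lasting. 18 to 28 N moves the batten. On tight jaws a 22 N squeeze presses the wood with about 50 N, 32 N with about 70 N, 45 N with about 90 N; above 75 N it bruises
- clamp_pad (a point): middle of the orange face of the moving jaw (pad 40 mm wide, 30 mm tall), 19 mm up, 103 mm along the bar from the grip's middle; x points to the batten. 4 to 15 mm off the batten at the start
- clamp_bar (a joint): how far the bar with the far jaw at its end is drawn in (m). The pads are 0.296 minus this apart; panel with the batten home is 0.260 wide. It slides out by more than a tooth only while the release is pulled
- release_tab (a point): front face (towards the board) of the red release tab, 30 mm wide across the bar, 8 mm thick, upright in front of the trigger, its top 138 mm up; this point is 132 mm up; x towards the board. Hook it from the front and pull it towards the grip: the first 10 mm (3 to 7 N) lift the ratchet's pawls, then it stops and draws the head back along the bar (6 to 14 N). It springs back
- mixing_bowl: steel mixing bowl, 200 mm wide, 85 mm tall; bystander; origin under its centre
- rolling_pin: wooden rolling pin, 48 mm thick, 370 mm long, lying down; bystander; origin under its middle
- flour_jar: glass jar with a red lid, 90 mm wide, 130 mm tall; bystander; origin under its centre
- glue_bottle: white bottle with yellow cap and blue label, 48 mm wide, 120 mm tall; bystander; origin under its centre
- wooden_spoon: wooden spoon lying flat, 260 mm long; bystander
- measuring_mug: blue mug, 80 mm wide, 90 mm tall; bystander; origin under its centre
- cookie_cutter: steel ring, 64 mm wide, 22 mm tall, lying on the board beside the clamp's bar; bystander; origin under its centre
- dowel_tin: yellow open tin, 56 mm wide, 45 mm tall, standing on the board on the other side of the bar; bystander; origin under its centre

How it is judged:
By the outcome, as a careful person would: the job done as asked, in the order asked, and still so for the second after the job is handed in, with the robot touching nothing.
It also fails if it takes over 58 s, if anything falls off the work surface, if the arm or the gripper's body presses on something with over 40 N, if the wrist force passes 120 N, or if a joint passes its speed limit or range.

## Robot

A 6-joint arm with a two-finger parallel gripper is mounted at the origin on the work surface. World frame = base frame: x ahead of the robot, y to its left, z up, the work surface at z = 0. Lengths are in m, angles in rad, forces in N, time in s.
With the tool pointing down it reaches from about 0.35 to 0.85 m from the base axis. Payload 8.1 kg.
Tool frame: the origin (TCP) lies at the very end of the fingers, on their centre line; the grasp point (between the pads) lies 19 mm behind it; x points along the fingers, y is the direction in which the jaws open and shut, and the axes are right-handed (so a half turn about x gives the same grasp; the last joint's range is limited). The gripper opens to 93 mm and grips with 3 to 60 N. Pads are 15 mm wide; open, the fingers measure 128 mm over their backs; the gripper's body (75 mm by 188 mm) begins 65 mm behind the grasp point.
Start: joints at [-1.23, 0.13, 1.488, -0, 1.523, -0.085], TCP at [0.248, -0.546, 0.219] pointing down, gripper open.
Joint ranges: [-2.96, 2.96], [-0.89, 2.26], [0.02, 2.5], [-1.34, 4.48], [0, 2.73], [-2.66, 2.66]. Speed limits (rad/s): [2.39, 2.39, 2.79, 3.14, 3.14, 3.14].

## Interface

Orientations are given as a rotation vector (axis times angle).
In Python, from plant import * gives the robot as it stands. The module is installed in compiled form; this text tells all that it offers.
- The arm moves only by the tool apply_moves, never from a script. Its argument "series" is a list of rows, each an object with "jaw": the gripper's target within -1 to 1 (shut at 1, half-way at 0, fully open at -1); "linear": the shift along the tool's x, y, z normalised to -1 to 1, where 1 is 0.6 m, a list of three; "roll": the turn about the tool's x normalised to -1 to 1, where 1 is 30 degrees. A call has 1 to 20 rows; each row is the pose to reach, as a shift and turn from the pose measured when the call began, along the tool's axes at that moment; what a row does not reach only later rows make up. A row lasts 1/8 s, in which the tool goes at most 62.5 mm and 10.7 degrees, less where a joint would pass 70% of its speed; a pose out of reach is approached as far as the arm can. A call with a number of a shift or a turn outside -1 to 1 is refused whole. A call with a gripper value outside its range is refused whole. The fingers move at their own pace and stop on an object; "force" is the grip in N (left out, the last holds). Time passes only in rows, so rows that repeat a pose let the fingers close. It gives the time, the measured TCP pose, the force and the opening at its end, in the units of the state.
- read_state(): the state, without advancing time (a new reading comes with each control period).
- read_camera(name): name is "side" or "top"; returns a dict with "pixels" (384x512x3 uint8, blue, green, red), "intrinsics" (3x3 intrinsics, pixels), "rvec" (rotation vector, rad) and "tvec" (3), from world to camera coordinates, as OpenCV has them. Camera axes: x right, y down, z forward; pixel columns grow to the right and rows downward; lengths in m; the calibration is good to about 2 mm. A picture is of the moment at which its call begins. There is no depth.
- close_job(): hands the job in, once; it reports no verdict.
The state is a dict: "t": time; "q": joint angles; "dq": joint speeds; "joint_torque": joint torques, N m; "tool_pos": TCP position; "orientation": TCP orientation; "force": force on the tool from outside, world axes, zero at the start; "wrist_torque": the same for the moment, N m; "opening": finger opening in m.
Only numpy, scipy, OpenCV 4.12 (cv2) and the standard library are available. Lean on these libraries where they do the work, as an engineer would, in place of code of your own. Each camera call takes 0.05 s, during which the arm holds its last target. There are 200 camera calls.

## Working session

There is one attempt and no reset: what is moved stays moved. The work goes in short steps, Python scripts to look and compute and a tool call to move; the robot and the scene stay as the last step left them, time stands still between calls to the robot, and variables do not carry over. Pictures are saved under pics/ and viewed, about 8 in all and at most 12, crops included, and the job is handed in when it is done.

Besides the shell and the picture viewer there is one more tool, called as a command line: name --argument value ..., lists and objects as JSON in quotes. apply_moves: Moves the arm, as the interface text tells. Its arguments: {"type":"object","properties":{"series":{"type":"array"},"force":{"type":"number"}},"required":["series"]}

```bash
mkdir -p pics; python3 - <<'E'
from plant import *
import cv2,numpy as np
print(read_state())
for n in ("side","top"):
    c=read_camera(n); cv2.imwrite(f"pics/{n}0.png",c["pixels"]); np.savez(f"{n}.npz",**{k:np.array(v) for k,v in c.items()})
    R=cv2.Rodrigues(np.array(c["rvec"],float))[0]; print(n,c["intrinsics"],(-R.T@np.array(c["tvec"]).ravel()).round(3),R.round(3))
E
```

```text
{'t': 0.0, 'q': array([-1.23039177e+00,  1.31161696e-01,  1.48926863e+00,  3.64570479e-05,
        1.52297528e+00, -8.53484193e-02]), 'dq': array([ 0.00024171, -0.00058609,  0.0007553 , -0.00091008,  0.00085552,
       -0.00039841]), 'joint_torque': array([-1.11659752e-03, -5.59843361e+01, -4.91759527e+01,  7.67990481e-02,
        3.53429513e-02, -1.47545193e-04]), 'tool_pos': array([ 0.24767838, -0.54588195,  0.21759297]), 'orientation': array([ 1.98681911,  0.43132725, -1.98721442]), 'force': array([1.09409028, 0.18495335, 0.02877485]), 'wrist_torque': array([0.00271842, 0.01813152, 0.01557198]), 'opening': 0.0923265806959704}
side [[424.43964093   0.         264.56591006]
 [  0.         424.43964093 197.44418143]
 [  0.           0.           1.        ]] [0.524 0.766 0.82 ] [[-1.    -0.011 -0.015]
 [ 0.003  0.678 -0.735]
 [ 0.019 -0.735 -0.678]]
top [[486.51909098   0.         256.31797513]
 [  0.         486.51909098 193.73357051]
 [  0.           0.           1.        ]] [ 0.332 -0.012  1.46 ] [[-0.029 -1.    -0.008]
 [-0.986  0.03  -0.161]
 [ 0.161  0.003 -0.987]]
```

View pics/side0.png

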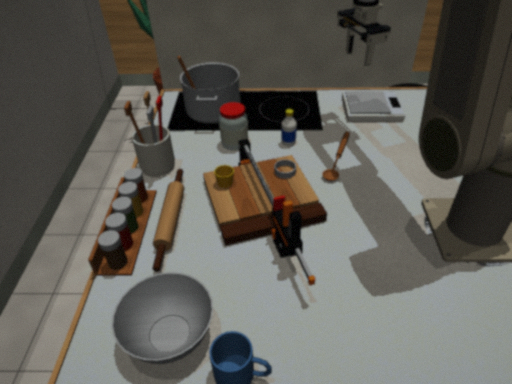

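View pics/top0.png

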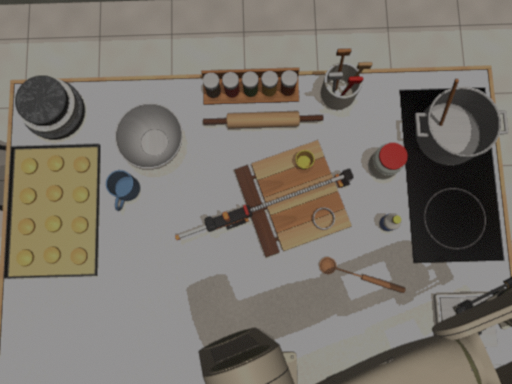

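Top view: the clamp runs from the handle end (178,237) to the far jaw (345,180). The dark batten is at about (257,210), the cutter at (322,218) and the tin at (304,160). The side view shows the clamp head at about (285,225). I'll zoom in on both.

```bash
python3 - <<'E'
import cv2,numpy as np
s=cv2.imread("pics/side0.png")[125:290,195:335]; t=cv2.imread("pics/top0.png")[130:265,170:360]
a=cv2.resize(s,None,fx=3.6,fy=3.6,interpolation=cv2.INTER_CUBIC); b=cv2.resize(t,None,fx=4.2,fy=4.2,interpolation=cv2.INTER_CUBIC)
def tick(im,f,x0,y0):
    im=cv2.convertScaleAbs(im,alpha=1.6,beta=10)
    for x in range(x0+(-x0)%20,x0+int(im.shape[1]/f),20):
        cv2.putText(im,str(x),(int((x-x0)*f),10),0,.35,(0,255,255)); cv2.line(im,(int((x-x0+.5)*f),12),(int((x-x0+.5)*f),20),(0,255,255))
    for y in range(y0+(-y0)%20,y0+int(im.shape[0]/f),20):
        cv2.putText(im,str(y),(0,int((y-y0+.5)*f)),0,.35,(0,255,255)); cv2.line(im,(24,int((y-y0+.5)*f)),(32,int((y-y0+.5)*f)),(0,255,255))
    return im
cv2.imwrite("pics/sc.png",tick(a,3.6,195,125)); cv2.imwrite("pics/tc.png",tick(b,4.2,170,130))
E
```

```text
(no output)
```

View pics/sc.png

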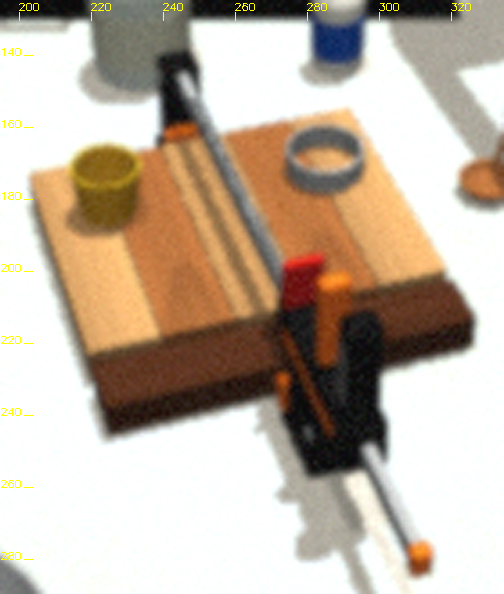

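View pics/tc.png

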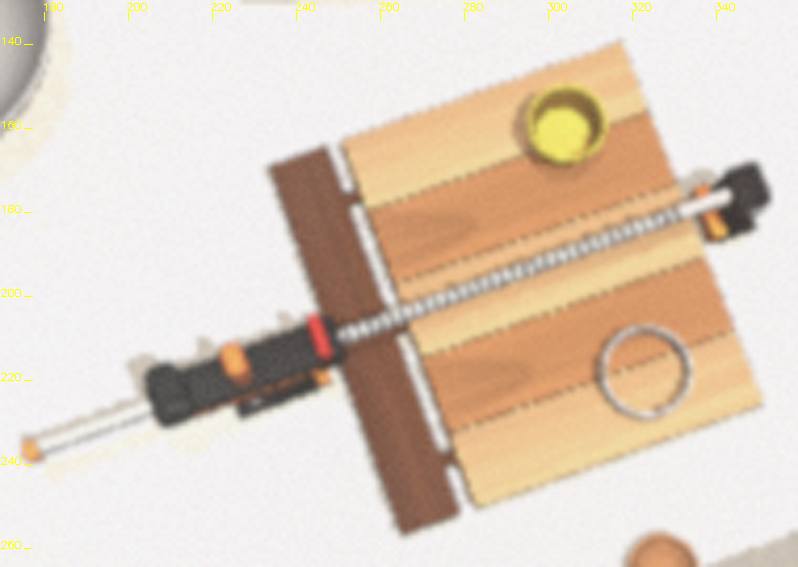

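```bash
cat > h.py <<'E'
import numpy as np,cv2
from scipy.optimize import least_squares
C={n:dict(np.load(f"{n}.npz")) for n in ("side","top")}
def proj(n,P): return cv2.projectPoints(np.atleast_2d(np.array(P,float)),C[n]["rvec"].astype(float),C[n]["tvec"].astype(float),C[n]["intrinsics"],None)[0][:,0]
def fit(obs,x0):  # obs: (cam,(u,v),(lx,ly,lz)); pose x,y,yaw
    def w(p,l): c,s=np.cos(p[2]),np.sin(p[2]); return [p[0]+c*l[0]-s*l[1],p[1]+s*l[0]+c*l[1],l[2]]
    f=lambda p:np.concatenate([proj(n,w(p,l))[0]-uv for n,uv,l in obs])
    r=least_squares(f,x0,loss="soft_l1"); return r.x,r.fun.reshape(-1,2).round(1)
def T(u,v): return ("top",(u/4.2+169.5,v/4.2+129.5))
def S(u,v): return ("side",(u/3.6+194.5,v/3.6+124.5))
E
python3 - <<'E'
from h import *
hx,hy=.1075,.14
# panel axes: x to batten(+y world ~ left in top), y: left image -> x; y axis = image down (-x world)
board=[(*T(342,140),(hx,-hy,.032)),(*T(622,40),(-hx,-hy,.032)),(*T(763,405),(-hx,hy,.032)),(*T(477,508),(hx,hy,.032)),(*S(92,355),(hx,-hy,.032)),(*S(30,173),(-hx,-hy,.032)),(*S(350,110),(-hx,hy,.032))]
pb,r=fit(board,[.35,0,1.4]);print("board",pb,r.tolist())
for g in (6,9,12):
  print(g,[ (proj("top",[pb[0]+np.cos(pb[2])*(.1525+g/1e3)-np.sin(pb[2])*s*hy,pb[1]+np.sin(pb[2])*(.1525+g/1e3)+np.cos(pb[2])*s*hy,.032])[0]) for s in(-1,1)])
print("obs",T(268,168),T(402,535))
cl=[(*T(168,378),(-.103,0,.178)),(*T(235,356),(-.064,0,.172)),(*T(320,334),(-.004,0,.138)),(*S(362,318),(-.103,0,.178)),(*S(337,277),(-.064,0,.172)),(*S(304,263),(-.004,0,.138)),(*S(420,550),(-.103-.12,0,.077))]
pc,r=fit(cl[:-1],[.35,.2,-1.8]);print("clamp",pc,r.tolist())
for k in ("side","top"):print(k,fit([o for o in cl[:-1] if o[0]==k],[.35,.2,-1.8])[0])
E
```

```text
board [ 0.56121666 -0.13843379  1.88880796] [[-0.5, -0.2], [-0.3, -0.1], [0.4, -0.3], [-0.1, 0.3], [-0.4, -0.2], [0.2, 0.2], [0.9, -0.8]]
6 [array([234.48303953, 168.30694561]), array([266.53624716, 256.71281968])]
9 [array([233.54088152, 168.64147593]), array([265.56860458, 257.06640995])]
12 [array([232.59854004, 168.9760714 ]), array([264.60076783, 257.42007118])]
obs ('top', (233.3095238095238, 169.5)) ('top', (265.2142857142857, 256.8809523809524))
clamp [ 0.50938052  0.01921564 -1.24389446] [[0.5, -0.1], [-1.4, 0.3], [-0.1, -0.6], [-0.3, -0.7], [0.3, 1.0], [0.3, -1.1]]
side [ 0.51041862  0.02079477 -1.22928149]
top [ 0.50801     0.01825545 -1.26280374]
```

```bash
python3 - <<'E'
from h import *
from scipy.spatial.transform import Rotation as Ro
pb=np.array([.56121666,-.13843379,1.88880796])
def rect(z,x0,x1,y0,y1,s):
    c,sn=np.cos(pb[2]),np.sin(pb[2]); X,Y=np.meshgrid(np.arange(x1,x0,-s),np.arange(y0,y1,s))
    P=np.stack([pb[0]+c*X-sn*Y,pb[1]+sn*X+c*Y,0*X+z],-1).reshape(-1,3)
    m=proj("top",P).reshape(*X.shape,2).astype(np.float32)
    return cv2.convertScaleAbs(cv2.remap(C["top"]["pixels"],m,None,cv2.INTER_CUBIC),alpha=1.6,beta=10)
def lab(im,x1,s,every=.01):
    n=int(np.ceil(x1/every-1e-6)); 
    for k in range(-40,40):
        u=int((x1-k*every)/s)
        if 0<=u<im.shape[1]: cv2.line(im,(u,0),(u,5 if k%5 else 12),(0,0,255)); 
        if 0<=u<im.shape[1] and k%2==0: cv2.putText(im,str(k*10),(u-8,22),0,.32,(0,0,255))
    return im
s=.0005
A=lab(rect(.034,-.16,.24,-.035,.035,s),.24,s)
B=lab(rect(.175,-.06,.34,-.035,.035,s),.34,s)
D=lab(rect(.138,-.06,.34,-.035,.035,s),.34,s)
cv2.imwrite("pics/rect.png",np.vstack([A,B,D]))
q=[1.98681911,0.43132725,-1.98721442]; M=Ro.from_rotvec(q).as_matrix(); print(M.round(3))
E
```

```text
[[-0.001  0.413 -0.911]
 [ 0.002 -0.911 -0.413]
 [-1.    -0.002 -0.   ]]
```

View pics/rect.png

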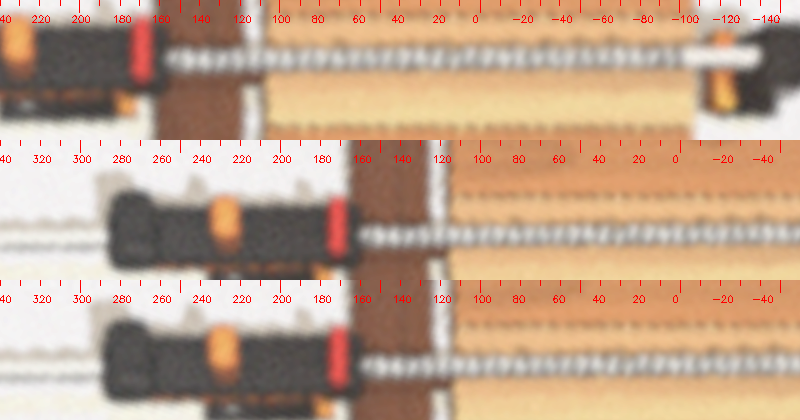

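Rectified view, in board-frame mm along the bar:
- Batten's outer edge is at about 163, so it stands about 10.5 mm out.
- Moving pad is at about 169.
- Far jaw pad is at about -118, roughly 10 mm off the panel.

I'll go to a hover above the grip and trigger.

apply_moves --force 22 --series '[{"jaw":-0.72,"linear":[-0.02,-0.82,-0.794],"roll":0.18},{"jaw":-0.72,"linear":[-0.02,-0.82,-0.794],"roll":0.18},{"jaw":-0.72,"linear":[-0.02,-0.82,-0.794],"roll":0.18},{"jaw":-0.72,"linear":[-0.02,-0.82,-0.794],"roll":0.18},{"jaw":-0.72,"linear":[-0.02,-0.82,-0.794],"roll":0.18},{"jaw":-0.72,"linear":[-0.02,-0.82,-0.794],"roll":0.18},{"jaw":-0.72,"linear":[-0.02,-0.82,-0.794],"roll":0.18},{"jaw":-0.72,"linear":[-0.02,-0.82,-0.794],"roll":0.18},{"jaw":-0.72,"linear":[-0.02,-0.82,-0.794],"roll":0.18},{"jaw":-0.72,"linear":[-0.02,-0.82,-0.794],"roll":0.18},{"jaw":-0.72,"linear":[-0.02,-0.82,-0.794],"roll":0.18},{"jaw":-0.72,"linear":[-0.02,-0.82,-0.794],"roll":0.18},{"jaw":-0.72,"linear":[-0.02,-0.82,-0.794],"roll":0.18},{"jaw":-0.72,"linear":[-0.02,-0.82,-0.794],"roll":0.18},{"jaw":-0.72,"linear":[-0.02,-0.82,-0.794],"roll":0.18},{"jaw":-0.72,"linear":[-0.02,-0.82,-0.794],"roll":0.18}]'

```text
t: 2.1
tool_pos: [0.4784, 0.0981, 0.2308]
orientation: [2.043, 0.342, -2.043]
force: [0.4, 0.1, 0.3]
opening: 0.0801
```

```bash
cat >> h.py <<'E'
from scipy.spatial.transform import Rotation as Ro
O=np.array([.5055,.021]); U=np.array([np.cos(-1.241),np.sin(-1.241)]); V=np.array([-U[1],U[0]])
def show(st):
    M=Ro.from_rotvec(st["orientation"]).as_matrix(); d=np.array(st["tool_pos"][:2])-O
    print("t",round(st["t"],2),"pos",np.round(st["tool_pos"],4),"clampxy mm",(1e3*np.array([d@U,d@V])).round(1),"yawY",np.arctan2(M[1,1],M[0,1]).round(3),"F",np.round(st["force"],1),"Fu",round(float(np.array(st["force"][:2])@U),1),"open",round(st["opening"]*1e3,1),"tilt",M[:2,0].round(3))
def crop(n,fn,x0,x1,y0,y1,f):
    from plant import read_camera
    im=read_camera(n)["pixels"]; np.save(f"{n}_last.npy",im)
    cv2.imwrite(fn,cv2.convertScaleAbs(cv2.resize(im[y0:y1,x0:x1],None,fx=f,fy=f,interpolation=cv2.INTER_CUBIC),alpha=1.6,beta=10))
E
python3 - <<'E'
from h import *
from plant import *
show(read_state()); crop("side","pics/s1.png",195,335,105,290,3.2)
E
```

```text
t 2.1 pos [0.4784 0.0981 0.2308] clampxy mm [-81.7  -0.7] yawY -1.241 F [0.4 0.1 0.3] Fu 0.0 open 80.1 tilt [-0.     0.002]
```

View pics/s1.png

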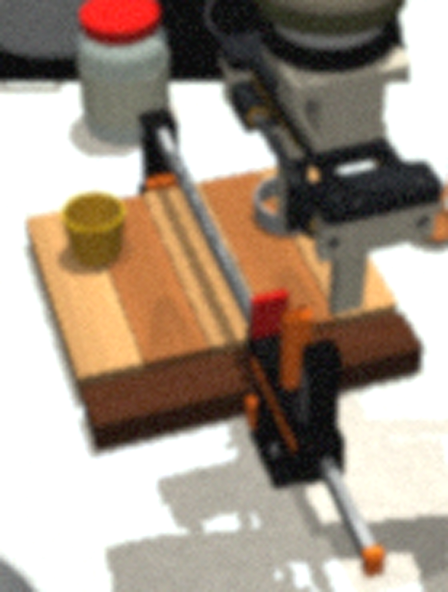

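The hover shot shows the near fingertip at about (303,202) and the far one at about (286,177), full-frame. I'll check the calibration against those and against the grip and trigger tops.

```bash
python3 - <<'E'
from h import *
W=lambda x,y,z:[*(O+U*x/1e3+V*y/1e3),z]
for nm,p in dict(nearfing=W(-81.7-49,-.7,.231),farfing=W(-81.7+49,-.7,.231),grip=W(-103,0,.178),trig=W(-57,0,.172),tab=W(-4,0,.138),barend=W(-223,0,.077)).items(): print(nm,proj("side",p)[0].round(1),proj("top",p)[0].round(1))
f=lambda u,v:(round(u/3.2+195,1),round(v/3.2+105,1))
print("obs side: grip",f(322,345),"trig",f(297,310),"tab",f(269,296),"near",f(347,310),"far",f(291,232),"barend",f(373,555))
print("obs top: grip",T(168,378),T(235,356),T(320,334))
E
```

```text
nearfing [303.1 203.1] [197.1 222.9]
farfing [286.1 173.9] [233.3 209.4]
grip [296.8 212.7] [209.4 221. ]
trig [289.1 200.9] [225.9 215.2]
tab [280.9 197. ] [244.9 209.9]
barend [315.9 284.7] [173.3 239.6]
obs side: grip (295.6, 212.8) trig (287.8, 201.9) tab (279.1, 197.5) near (303.4, 201.9) far (285.9, 177.5) barend (311.6, 278.4)
obs top: grip ('top', (209.5, 219.5)) ('top', (225.45238095238096, 214.26190476190476)) ('top', (245.6904761904762, 209.02380952380952))
```

apply_moves --series '[{"jaw":-0.72,"linear":[0.05,0,-0.005],"roll":0},{"jaw":-0.72,"linear":[0.1,0,-0.005],"roll":0},{"jaw":-0.72,"linear":[0.14,0,-0.005],"roll":0},{"jaw":-0.72,"linear":[0.158,0,-0.005],"roll":0},{"jaw":-0.72,"linear":[0.158,0,-0.005],"roll":0}]'

```text
t: 2.78
tool_pos: [0.4808, 0.0992, 0.1356]
orientation: [2.042, 0.342, -2.044]
force: [0.5, -0.2, -0.1]
opening: 0.0802
```

```bash
sed -i 's/^O=.*; U=np.array/U=np.array/; s/^\(U=.*\)$/\1; O=np.array([.5055,.021])+.0025*V/' h.py; python3 - <<'E'
from h import *
from plant import *
show(read_state()); crop("side","pics/s2.png",225,335,125,290,3.6); crop("top","pics/t2.png",170,360,130,265,4.2)
E
```

```text
t 2.77 pos [0.4808 0.0992 0.1356] clampxy mm [-82.   -0.5] yawY -1.241 F [ 0.5 -0.2 -0.1] Fu 0.4 open 80.2 tilt [-0.001  0.001]
```

View pics/s2.png

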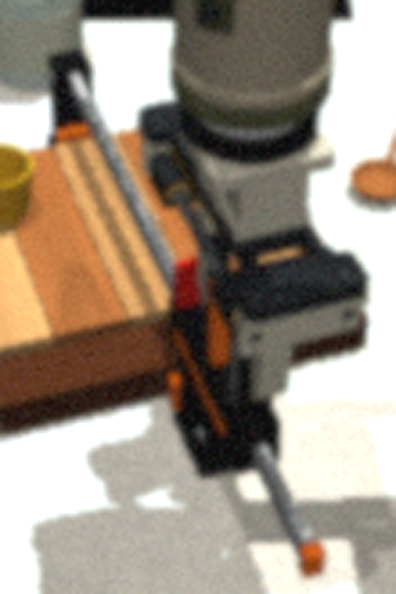

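Fingers straddle the grip and trigger: the near finger is behind the grip at crop (265,350). First squeeze, with the head held still so the far jaw comes in.

apply_moves --force 22 --series '[{"jaw":-0.42,"linear":[0,0,0],"roll":0},{"jaw":-0.38,"linear":[0,0,0],"roll":0},{"jaw":-0.29,"linear":[0,-0.0033,0],"roll":0},{"jaw":-0.2,"linear":[0,-0.0067,0],"roll":0},{"jaw":-0.12,"linear":[0,-0.01,0],"roll":0},{"jaw":-0.03,"linear":[0,-0.0133,0],"roll":0},{"jaw":0.05,"linear":[0,-0.0167,0],"roll":0},{"jaw":0.2,"linear":[0,-0.0183,0],"roll":0},{"jaw":0.2,"linear":[0,-0.0183,0],"roll":0},{"jaw":0.2,"linear":[0,-0.0183,0],"roll":0}]'

```text
t: 4.12
tool_pos: [0.4789, 0.1091, 0.1374]
orientation: [2.046, 0.34, -2.04]
force: [3.4, -4.3, 3.3]
opening: 0.0417
```

```bash
python3 - <<'E'
from h import *
from plant import *
show(read_state()); crop("top","pics/t3.png",170,360,130,265,4.2)
E
```

```text
t 4.12 pos [0.4789 0.1091 0.1374] clampxy mm [-92.    0.9] yawY -1.241 F [ 3.4 -4.3  3.3] Fu 5.2 open 41.7 tilt [0.003 0.001]
```

View pics/t3.png

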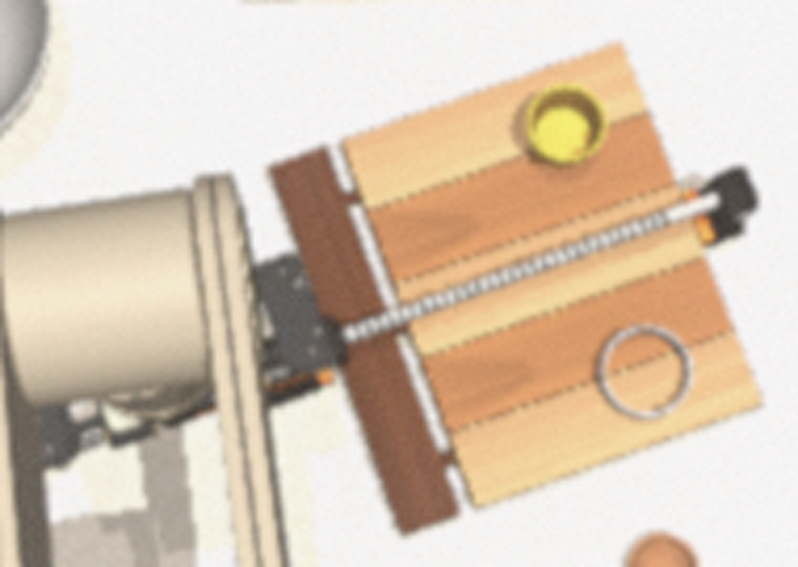

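Squeeze 1 was full (41.7 mm). The far jaw came in by about 9 mm and is now almost at the panel; the board has not moved. Now I release and do squeeze 2, letting the head advance about 6 mm.

apply_moves --force 22 --series '[{"jaw":-0.04,"linear":[0.002,0.002,0.001],"roll":0},{"jaw":-0.2,"linear":[0.003,0.008,0.002],"roll":0},{"jaw":-0.33,"linear":[0.003,0.013,0.002],"roll":0},{"jaw":-0.5,"linear":[0.003,0.018,0.002],"roll":0},{"jaw":-0.5,"linear":[0.003,0.018,0.002],"roll":0},{"jaw":-0.5,"linear":[0.003,0.018,0.002],"roll":0},{"jaw":-0.42,"linear":[0.003,0.019,0.002],"roll":0},{"jaw":-0.29,"linear":[0.003,0.0165,0.002],"roll":0},{"jaw":-0.2,"linear":[0.003,0.015,0.002],"roll":0},{"jaw":-0.12,"linear":[0.003,0.0135,0.002],"roll":0},{"jaw":-0.03,"linear":[0.003,0.012,0.002],"roll":0},{"jaw":0.05,"linear":[0.003,0.011,0.002],"roll":0},{"jaw":0.2,"linear":[0.003,0.01,0.002],"roll":0},{"jaw":0.2,"linear":[0.003,0.01,0.002],"roll":0},{"jaw":0.2,"linear":[0.003,0.01,0.002],"roll":0}]'

```text
t: 6.05
tool_pos: [0.4798, 0.1027, 0.1356]
orientation: [2.046, 0.339, -2.04]
force: [1.6, -5.5, -1.3]
opening: 0.0424
```

```bash
cat >> h.py <<'E'
pb=np.array([.56121666,-.13843379,1.88880796])
def prof(im,z,ys,x0,x1,s=.0005):
    c,sn=np.cos(pb[2]),np.sin(pb[2]); X,Y=np.meshgrid(np.arange(x0,x1,s),ys)
    P=np.stack([pb[0]+c*X-sn*Y,pb[1]+sn*X+c*Y,0*X+z],-1).reshape(-1,3)
    m=proj("top",P).reshape(*X.shape,2).astype(np.float32)
    return X[0]*1e3,cv2.remap(im,m,None,cv2.INTER_LINEAR).astype(float).mean(0)
def measure(im):
    out={}
    for k,ys in (("ylo",np.arange(-.125,-.10,.001)),("yhi",np.arange(.098,.118,.001))):
        x,p=prof(im,.032,ys,.095,.185); g=p[:,0]  # blue: wood low, worktop high
        bg=np.percentile(g[x<104],50); w=g.max() if "W" not in C else C["W"]
        i=(x>104)&(x<128); base=np.minimum(np.interp(x,[104,126],[np.median(g[x<104]),np.median(g[(x>130)&(x<145)])]),255)
        out[k+"_gapA"]=round(float(np.clip(g-base,0,None)[i].sum()*.5/(p[x>175,0].mean()-40)),1)
        j=x>140; gg=g[j]; th=(gg[:20].mean()+gg[-20:].mean())/2; out[k+"_outer"]=round(float(x[j][np.argmax(gg>th)]),1)
        x,p=prof(im,.032,ys,-.14,-.09); g=p[:,0]; th=(g[:30].mean()+g[-20:].mean())/2; out[k+"_far"]=round(float(x[np.argmax(g<th)]),1)
    x,p=prof(im,.080,np.arange(-.006,.012,.001),-.16,-.08); b=p.mean(1); out["farjaw_bar_end"]=round(float(x[np.where(b>150 if b.max()>150 else b>.7*b.max())[0][0]]),1)
    return out
E
python3 - <<'E'
from h import *
from plant import *
show(read_state())
im=read_camera("top")["pixels"]; cv2.imwrite("pics/t4.png",im)
print("start",measure(C["top"]["pixels"]));print("now  ",measure(im))
x,p=prof(im,.032,np.arange(.098,.118,.001),.095,.185,.002);print(p[:,0].round().astype(int).tolist())
E
```

```text
t 6.05 pos [0.4798 0.1027 0.1356] clampxy mm [-85.6  -0.3] yawY -1.241 F [ 1.6 -5.5 -1.3] Fu 5.7 open 42.4 tilt [0.003 0.   ]
start {'ylo_gapA': 3.7, 'ylo_outer': 163.5, 'ylo_far': -107.5, 'yhi_gapA': 1.4, 'yhi_outer': 164.5, 'yhi_far': -107.0, 'farjaw_bar_end': -160.0}
now   {'ylo_gapA': 6.4, 'ylo_outer': 163.5, 'ylo_far': -105.5, 'yhi_gapA': 1.1, 'yhi_outer': 165.0, 'yhi_far': -106.0, 'farjaw_bar_end': -160.0}
[87, 87, 88, 88, 88, 86, 78, 70, 70, 77, 83, 80, 68, 55, 45, 41, 41, 41, 41, 42, 43, 43, 43, 43, 42, 42, 42, 41, 40, 40, 40, 40, 40, 48, 67, 95, 120, 136, 142, 144, 144, 143, 144, 144, 144]
```

Full squeeze again (42.4 mm). The batten is still about 10 mm out, so the jaws are about at contact. Squeeze 3, head advancing 8 mm.

apply_moves --force 22 --series '[{"jaw":-0.04,"linear":[0,0.002,0],"roll":0},{"jaw":-0.2,"linear":[0,0.008,0],"roll":0},{"jaw":-0.33,"linear":[0,0.013,0],"roll":0},{"jaw":-0.5,"linear":[0,0.018,0],"roll":0},{"jaw":-0.5,"linear":[0,0.018,0],"roll":0},{"jaw":-0.5,"linear":[0,0.018,0],"roll":0},{"jaw":-0.42,"linear":[0,0.019,0],"roll":0},{"jaw":-0.29,"linear":[0,0.018,0],"roll":0},{"jaw":-0.2,"linear":[0,0.017,0],"roll":0},{"jaw":-0.12,"linear":[0,0.016,0],"roll":0},{"jaw":-0.03,"linear":[0,0.015,0],"roll":0},{"jaw":0.05,"linear":[0,0.014,0],"roll":0},{"jaw":0.2,"linear":[0,0.013,0],"roll":0},{"jaw":0.2,"linear":[0,0.013,0],"roll":0},{"jaw":0.2,"linear":[0,0.013,0],"roll":0},{"jaw":0.2,"linear":[0,0.013,0],"roll":0}]'

```text
t: 8.1
tool_pos: [0.4825, 0.0945, 0.1356]
orientation: [2.045, 0.338, -2.04]
force: [0.6, -5.9, -1.4]
opening: 0.0423
```

```bash
python3 - <<'E'
from h import *
from plant import *
show(read_state())
im=read_camera("top")["pixels"]; cv2.imwrite("pics/t5.png",im)
print("now  ",measure(im))
E
```

```text
t 8.1 pos [0.4825 0.0945 0.1356] clampxy mm [-77.   -0.5] yawY -1.242 F [ 0.6 -5.9 -1.4] Fu 5.8 open 42.3 tilt [ 0.003 -0.001]
now   {'ylo_gapA': 0.0, 'ylo_outer': 155.0, 'ylo_far': -106.0, 'yhi_gapA': 0.0, 'yhi_outer': 156.5, 'yhi_far': -106.5, 'farjaw_bar_end': -160.0}
```

The batten is now 1–3 mm from home. A gentle final squeeze at the same force should go tight early.

apply_moves --force 22 --series '[{"jaw":-0.04,"linear":[0,0.002,0],"roll":0},{"jaw":-0.2,"linear":[0,0.008,0],"roll":0},{"jaw":-0.33,"linear":[0,0.013,0],"roll":0},{"jaw":-0.5,"linear":[0,0.018,0],"roll":0},{"jaw":-0.5,"linear":[0,0.018,0],"roll":0},{"jaw":-0.5,"linear":[0,0.018,0],"roll":0},{"jaw":-0.42,"linear":[0,0.019,0],"roll":0},{"jaw":-0.36,"linear":[0,0.018,0],"roll":0},{"jaw":-0.29,"linear":[0,0.017,0],"roll":0},{"jaw":-0.24,"linear":[0,0.016,0],"roll":0},{"jaw":-0.2,"linear":[0,0.016,0],"roll":0},{"jaw":-0.1,"linear":[0,0.015,0],"roll":0},{"jaw":0.2,"linear":[0,0.015,0],"roll":0},{"jaw":0.2,"linear":[0,0.015,0],"roll":0},{"jaw":0.2,"linear":[0,0.015,0],"roll":0}]'

```text
t: 10.02
tool_pos: [0.4851, 0.0869, 0.1355]
orientation: [2.045, 0.34, -2.04]
force: [-1.7, 5.7, 0.7]
opening: 0.0538
```

```bash
python3 - <<'E'
from h import *
from plant import *
show(read_state())
crop("top","pics/t6.png",170,360,130,265,4.2); im=np.load("top_last.npy")
print("now  ",measure(im))
E
```

```text
t 10.03 pos [0.4851 0.0869 0.1355] clampxy mm [-69.   -0.5] yawY -1.241 F [-1.7  5.7  0.7] Fu -5.9 open 53.8 tilt [0.002 0.   ]
now   {'ylo_gapA': 0.0, 'ylo_outer': 156.5, 'ylo_far': -106.5, 'yhi_gapA': 0.0, 'yhi_outer': 154.5, 'yhi_far': -106.5, 'farjaw_bar_end': -160.0}
```

View pics/t6.png

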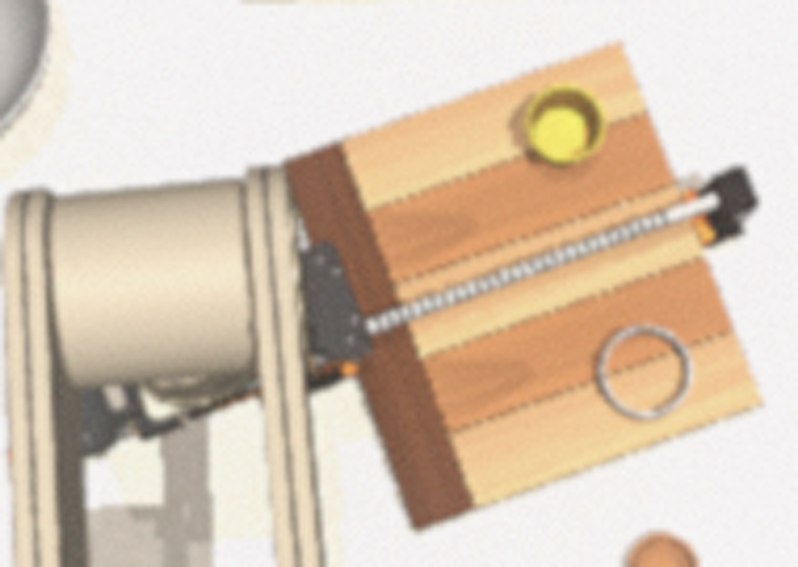

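The picture shows the batten flush with the panel and no white gap left. The trigger stopped at 53.8 mm, about 12 mm short, so the jaws are tight. I'll briefly try slightly more force (26 N, still below the bruising limit) to confirm nothing more moves.

apply_moves --force 26 --series '[{"jaw":0.2,"linear":[0,0,0],"roll":0},{"jaw":0.2,"linear":[0,0,0],"roll":0},{"jaw":0.2,"linear":[0,0,0],"roll":0},{"jaw":0.2,"linear":[0,0,0],"roll":0}]'

```text
t: 10.58
tool_pos: [0.485, 0.0871, 0.1355]
orientation: [2.045, 0.34, -2.041]
force: [-1.6, 4.7, 0.8]
opening: 0.0536
```

```bash
python3 - <<'E'
from h import *
from plant import *
show(read_state())
im=read_camera("top")["pixels"]; print("now  ",measure(im))
E
```

```text
t 10.57 pos [0.485  0.0871 0.1355] clampxy mm [-69.2  -0.5] yawY -1.241 F [-1.6  4.7  0.8] Fu -5.0 open 53.6 tilt [0.002 0.001]
now   {'ylo_gapA': 0.0, 'ylo_outer': 156.5, 'ylo_far': -106.5, 'yhi_gapA': 0.0, 'yhi_outer': 154.5, 'yhi_far': -106.5, 'farjaw_bar_end': -160.0}
```

It's solid: only 0.2 mm more. Now I open, lift, move in front of the red tab, and shut the fingers in the air.

apply_moves --force 26 --series '[{"jaw":-0.33,"linear":[0,0.003,0],"roll":0},{"jaw":-0.5,"linear":[0,0.007,0],"roll":0},{"jaw":-0.55,"linear":[0,0.0085,0],"roll":0},{"jaw":-0.55,"linear":[0,0.0085,0],"roll":0},{"jaw":-0.55,"linear":[-0.03,0.0085,0],"roll":0},{"jaw":-0.55,"linear":[-0.07,0.0085,0],"roll":0},{"jaw":-0.55,"linear":[-0.11,0.0085,0],"roll":0},{"jaw":-0.55,"linear":[-0.11,0.0085,0],"roll":0},{"jaw":0,"linear":[-0.11,0.08,0],"roll":0},{"jaw":1,"linear":[-0.11,0.16,0],"roll":0},{"jaw":1,"linear":[-0.11,0.195,0],"roll":0},{"jaw":1,"linear":[-0.11,0.195,0],"roll":0},{"jaw":1,"linear":[-0.11,0.195,0],"roll":0},{"jaw":1,"linear":[-0.11,0.195,0],"roll":0},{"jaw":1,"linear":[-0.11,0.195,0],"roll":0}]'

```text
t: 12.5
tool_pos: [0.5226, -0.0228, 0.2016]
orientation: [2.045, 0.341, -2.04]
force: [0.2, -0.9, -0.4]
opening: 0.0068
```

```bash
python3 - <<'E'
from h import *
from plant import *
show(read_state())
crop("side","pics/s7.png",195,335,105,290,3.2)
im=read_camera("top")["pixels"]; cv2.imwrite("pics/t7.png",im); print("now  ",measure(im))
W=lambda x,y,z:[*(O+U*x/1e3+V*y/1e3),z]
for x in (10,17.5,25): print(x,((proj("side",W(x-4,0,.138))[0]-[195,105])*3.2).round())
E
```

```text
t 12.5 pos [ 0.5226 -0.0228  0.2016] clampxy mm [46.9 -0.5] yawY -1.24 F [ 0.2 -0.9 -0.4] Fu 0.9 open 6.8 tilt [0.002 0.001]
now   {'ylo_gapA': 0.5, 'ylo_outer': 140.0, 'ylo_far': -106.5, 'yhi_gapA': 0.0, 'yhi_outer': 155.0, 'yhi_far': -106.5, 'farjaw_bar_end': -160.0}
10 [267. 286.]
17.5 [264. 280.]
25 [260. 274.]
```

View pics/s7.png

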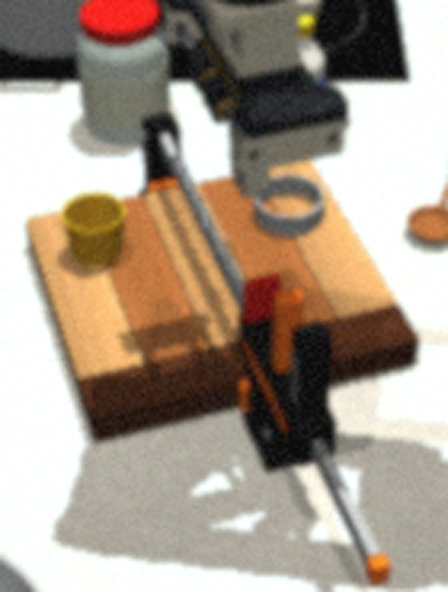

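The tab top sits at crop (263,281), just where predicted, and the batten is flush. I'll descend in front of it and hook the tab gently.

apply_moves --series '[{"jaw":1,"linear":[0.05,0,0],"roll":0},{"jaw":1,"linear":[0.1,0,0],"roll":0},{"jaw":1,"linear":[0.126,0,0],"roll":0},{"jaw":1,"linear":[0.126,0,0],"roll":0},{"jaw":1,"linear":[0.126,-0.01,0],"roll":0},{"jaw":1,"linear":[0.126,-0.018,0],"roll":0},{"jaw":1,"linear":[0.126,-0.022,0],"roll":0},{"jaw":1,"linear":[0.126,-0.026,0],"roll":0},{"jaw":1,"linear":[0.126,-0.03,0],"roll":0},{"jaw":1,"linear":[0.126,-0.034,0],"roll":0},{"jaw":1,"linear":[0.126,-0.038,0],"roll":0},{"jaw":1,"linear":[0.126,-0.038,0],"roll":0}]'

```text
t: 14.1
tool_pos: [0.5157, -0.0013, 0.1262]
orientation: [2.046, 0.341, -2.039]
force: [3.1, -2.3, 3.7]
opening: 0.0002
```

```bash
python3 - <<'E'
from h import *
from plant import *
show(read_state())
im=read_camera("top")["pixels"]; cv2.imwrite("pics/t8.png",im); print("now  ",measure(im))
E
```

```text
t 14.1 pos [ 0.5157 -0.0013  0.1262] clampxy mm [24.5 -0.1] yawY -1.24 F [ 3.1 -2.3  3.7] Fu 3.2 open 0.2 tilt [0.003 0.001]
now   {'ylo_gapA': 0.1, 'ylo_outer': 140.0, 'ylo_far': -106.5, 'yhi_gapA': 8.5, 'yhi_outer': 155.0, 'yhi_far': -106.5, 'farjaw_bar_end': -160.0}
```

The hook is on the tab (about 3 N). Drawing on slowly.

apply_moves --series '[{"jaw":1,"linear":[0,-0.004,0],"roll":0},{"jaw":1,"linear":[0,-0.008,0],"roll":0},{"jaw":1,"linear":[0,-0.012,0],"roll":0},{"jaw":1,"linear":[0,-0.016,0],"roll":0},{"jaw":1,"linear":[0,-0.02,0],"roll":0},{"jaw":1,"linear":[0,-0.02,0],"roll":0}]'

```text
t: 14.9
tool_pos: [0.5118, 0.009, 0.1261]
orientation: [2.045, 0.339, -2.039]
force: [3.1, -7.9, 2.1]
opening: 0.0006
```

```bash
python3 - <<'E'
from h import *
from plant import *
show(read_state())
im=read_camera("top")["pixels"]; cv2.imwrite("pics/t9.png",im); print("now  ",measure(im))
a=cv2.convertScaleAbs(cv2.resize(im[130:265,170:360],None,fx=4.2,fy=4.2,interpolation=cv2.INTER_CUBIC),alpha=1.6,beta=10);cv2.imwrite("pics/t9c.png",a)
E
```

```text
t 14.9 pos [0.5118 0.009  0.1261] clampxy mm [13.4 -0.4] yawY -1.24 F [ 3.1 -7.9  2.1] Fu 8.4 open 0.6 tilt [ 0.003 -0.001]
now   {'ylo_gapA': 0.1, 'ylo_outer': 160.0, 'ylo_far': -106.5, 'yhi_gapA': 0.6, 'yhi_outer': 157.0, 'yhi_far': -106.5, 'farjaw_bar_end': -160.0}
```

View pics/t9c.png

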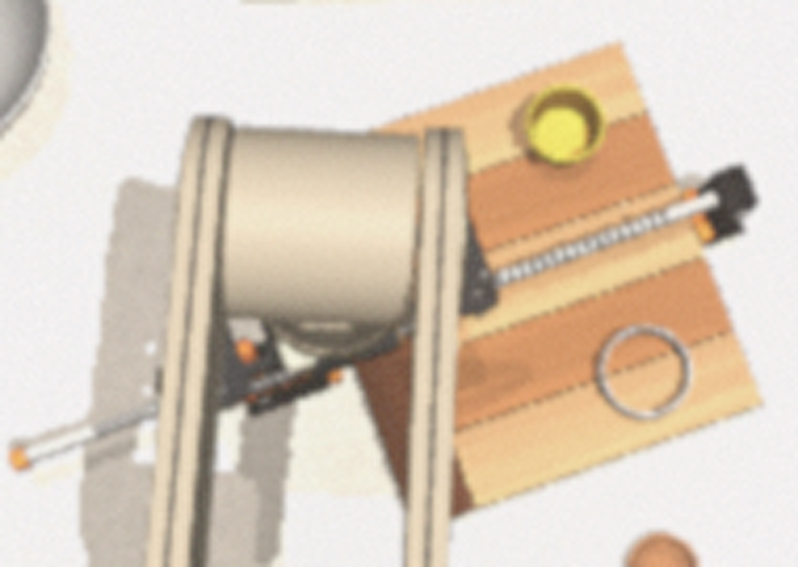

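The head is drawing back, about 12 mm so far. The far jaw and board are unmoved. I'll go about 10 mm further, then let the tab go and lift off.

apply_moves --series '[{"jaw":1,"linear":[0,-0.004,0],"roll":0},{"jaw":1,"linear":[0,-0.008,0],"roll":0},{"jaw":1,"linear":[0,-0.012,0],"roll":0},{"jaw":1,"linear":[0,-0.016,0],"roll":0},{"jaw":1,"linear":[0,-0.017,0],"roll":0},{"jaw":1,"linear":[0,-0.017,0],"roll":0},{"jaw":1,"linear":[0,-0.01,0],"roll":0},{"jaw":1,"linear":[0,0.0,0],"roll":0},{"jaw":1,"linear":[0,0.01,0],"roll":0},{"jaw":1,"linear":[0,0.022,0],"roll":0},{"jaw":1,"linear":[0,0.022,0],"roll":0},{"jaw":1,"linear":[-0.05,0.022,0],"roll":0},{"jaw":1,"linear":[-0.13,0.022,0],"roll":0},{"jaw":1,"linear":[-0.2,0.022,0.1],"roll":0},{"jaw":1,"linear":[-0.22,0.022,0.2],"roll":0},{"jaw":1,"linear":[-0.22,0.1,0.25],"roll":0},{"jaw":1,"linear":[-0.22,0.2,0.25],"roll":0},{"jaw":1,"linear":[-0.22,0.3,0.25],"roll":0},{"jaw":1,"linear":[-0.22,0.3,0.25],"roll":0},{"jaw":1,"linear":[-0.22,0.3,0.25],"roll":0}]'

```text
t: 17.45
tool_pos: [0.4277, -0.2094, 0.2577]
orientation: [2.045, 0.34, -2.041]
force: [-0.5, -0.4, -0.0]
opening: 0.0004
```

```bash
python3 - <<'E'
from h import *
from plant import *
show(read_state())
im=read_camera("top")["pixels"]; cv2.imwrite("pics/t10.png",im); print("now  ",measure(im))
s=read_camera("side")["pixels"]
a=cv2.resize(im[130:265,170:360],None,fx=3.2,fy=3.2,interpolation=cv2.INTER_CUBIC);b=cv2.resize(s[125:290,195:335],None,fx=1.35,fy=1.35)
o=np.zeros((432,800,3),np.uint8);o[:,:608]=a;o[:b.shape[0],608:608+b.shape[1]]=b
cv2.imwrite("pics/fin.png",cv2.convertScaleAbs(o,alpha=1.6,beta=10))
E
```

```text
t 17.45 pos [ 0.4277 -0.2094  0.2577] clampxy mm [ 192.8 -150.8] yawY -1.241 F [-0.5 -0.4 -0. ] Fu 0.2 open 0.4 tilt [0.002 0.   ]
now   {'ylo_gapA': 0.0, 'ylo_outer': 154.5, 'ylo_far': -106.5, 'yhi_gapA': 0.0, 'yhi_outer': 154.5, 'yhi_far': -125.5, 'farjaw_bar_end': -160.0}
```

View pics/fin.png

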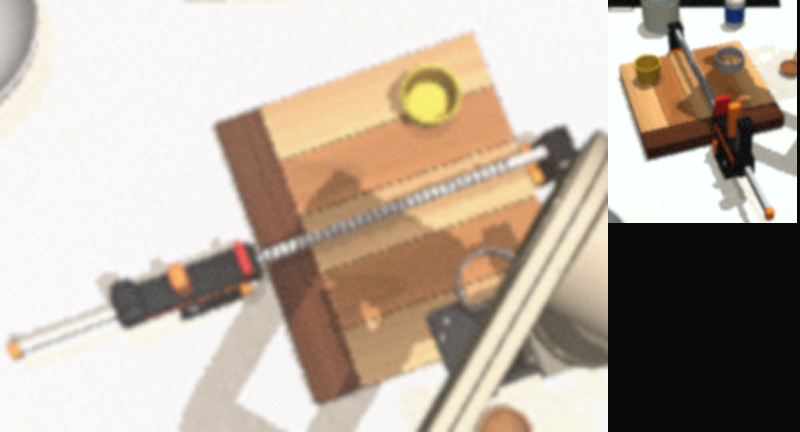

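Batten flush, clamp standing, tab sprung back. I'll measure the jaw clearance numerically, comparing the start image with this one.

```bash
python3 - <<'E'
from h import *
a=C["top"]["pixels"]; b=cv2.imread("pics/t10.png"); 
for n,im in (("start",a),("tight",cv2.imread("pics/t7.png")),("now",b)):
    r=im.astype(float); m=((r[...,2]>110)&(r[...,1]<80)&(r[...,0]<80)); m[:195]=0;m[225:]=0;m[:,:225]=0;m[:,265:]=0
    v,u=np.nonzero(m); w=r[v,u,2]; c=(u.mean(),v.mean())
    o=((r[...,2]>120)&(r[...,1]>60)&(r[...,1]<150)&(r[...,0]<60)); o[:200]=0;o[230:]=0;o[:,:210]=0;o[:,240:]=0
    vo,uo=np.nonzero(o); 
    res=[n,len(u),np.round(c,1)]
    for cc,z in ((c,.136),((uo.mean(),vo.mean()),.165)):
        p=least_squares(lambda p:proj("top",[*p,z])[0]-cc,[.5,.05]).x; d=p-pb[:2]
        res.append(("board xy mm",(1e3*np.array([d@[np.cos(pb[2]),np.sin(pb[2])],d@[-np.sin(pb[2]),np.cos(pb[2])]])).round(1)))
    print(*res)
E
```

```text
start 25 [243.2 209.7] ('board xy mm', array([177.1,   0.9])) ('board xy mm', array([227.5,   2.9]))<stdin>:9: RuntimeWarning: Mean of empty slice.
  ret = ret.dtype.type(ret / rcount)
Traceback (most recent call last):
ValueError: Residuals are not finite in the initial point.
```

```bash
python3 - <<'E'
from h import *
a=C["top"]["pixels"]; b=cv2.imread("pics/t10.png")
def line(im,z,ys,ch): 
    x,p=prof(im,z,ys,.14,.30,.0005); return x,ch(p)
red=lambda p:p[:,2]-p[:,1]
for n,im in (("start",a),("now",b)):
    x,r=line(im,.138,np.arange(-.008,.010,.001),red); k=(x>155)&(x<195); w=np.clip(r-.5*r[k].max(),0,None)*k
    x,t=line(im,.172,np.arange(-.006,.006,.001),lambda p:p[:,2]-p[:,0]); k=(x>205)&(x<250); v=np.clip(t-.5*t[k].max(),0,None)*k
    x,g=line(im,.032,np.arange(.035,.09,.001),lambda p:p[:,0]); j=x<180; gg=g[j];th=(gg[10:20].mean()+gg[-8:].mean())/2
    print(n,"tab mid",(w@x/w.sum()).round(1),"trigger top",(v@x/v.sum()).round(1),"batten outer",x[j][np.argmax(gg>th)])
E
```

```text
start tab mid 170.9 trigger top 227.8 batten outer 164.00000000000003
now tab mid 171.9 trigger top 228.7 batten outer 153.50000000000003
```

The clearance comes to 14–18 mm by different estimates, which is too marginal. I have plenty of time, so I'll hook the tab again and draw about 8 mm further.

apply_moves --series '[{"jaw":1,"linear":[0,-0.08,-0.08],"roll":0},{"jaw":1,"linear":[0,-0.16,-0.16],"roll":0},{"jaw":1,"linear":[0,-0.23,-0.22],"roll":0},{"jaw":1,"linear":[0,-0.271,-0.25],"roll":0},{"jaw":1,"linear":[0,-0.271,-0.25],"roll":0},{"jaw":1,"linear":[0.08,-0.271,-0.25],"roll":0},{"jaw":1,"linear":[0.16,-0.271,-0.25],"roll":0},{"jaw":1,"linear":[0.2195,-0.271,-0.25],"roll":0},{"jaw":1,"linear":[0.2195,-0.271,-0.25],"roll":0},{"jaw":1,"linear":[0.2195,-0.283,-0.25],"roll":0},{"jaw":1,"linear":[0.2195,-0.291,-0.25],"roll":0},{"jaw":1,"linear":[0.2195,-0.297,-0.25],"roll":0},{"jaw":1,"linear":[0.2195,-0.303,-0.25],"roll":0},{"jaw":1,"linear":[0.2195,-0.309,-0.25],"roll":0},{"jaw":1,"linear":[0.2195,-0.314,-0.25],"roll":0},{"jaw":1,"linear":[0.2195,-0.319,-0.25],"roll":0},{"jaw":1,"linear":[0.2195,-0.324,-0.25],"roll":0},{"jaw":1,"linear":[0.2195,-0.329,-0.25],"roll":0},{"jaw":1,"linear":[0.2195,-0.329,-0.25],"roll":0}]'

```text
t: 19.92
tool_pos: [0.5075, 0.0251, 0.1282]
orientation: [2.047, 0.336, -2.034]
force: [3.0, -8.7, 5.2]
opening: 0.0006
```

```bash
python3 - <<'E'
from h import *
from plant import *
show(read_state())
E
```

```text
t 19.93 pos [0.5075 0.0251 0.1282] clampxy mm [-3.2  0.7] yawY -1.24 F [ 3.  -8.7  5.2] Fu 9.2 open 0.6 tilt [ 0.007 -0.004]
```

Drawing force is about 9 N, as expected. Now I let the tab go and withdraw well clear.

apply_moves --series '[{"jaw":1,"linear":[0,0.008,0],"roll":0},{"jaw":1,"linear":[0,0.018,0],"roll":0},{"jaw":1,"linear":[0,0.03,0],"roll":0},{"jaw":1,"linear":[0,0.045,0],"roll":0},{"jaw":1,"linear":[0,0.045,0],"roll":0},{"jaw":1,"linear":[-0.08,0.045,0],"roll":0},{"jaw":1,"linear":[-0.16,0.045,0],"roll":0},{"jaw":1,"linear":[-0.22,0.06,0.08],"roll":0},{"jaw":1,"linear":[-0.22,0.14,0.17],"roll":0},{"jaw":1,"linear":[-0.22,0.22,0.25],"roll":0},{"jaw":1,"linear":[-0.22,0.3,0.25],"roll":0},{"jaw":1,"linear":[-0.22,0.4,0.25],"roll":0},{"jaw":1,"linear":[-0.22,0.5,0.25],"roll":0},{"jaw":1,"linear":[-0.22,0.55,0.25],"roll":0},{"jaw":1,"linear":[-0.22,0.55,0.25],"roll":0}]'

```text
t: 21.8
tool_pos: [0.4717, -0.3366, 0.2601]
orientation: [2.047, 0.335, -2.037]
force: [-0.7, 0.9, 0.2]
opening: 0.0002
```

```bash
python3 - <<'E'
from h import *
from plant import *
show(read_state())
a=C["top"]["pixels"]; b=read_camera("top")["pixels"]; cv2.imwrite("pics/t11.png",b)
def line(im,z,ys,ch): 
    x,p=prof(im,z,ys,.14,.30,.0005); return x,ch(p)
red=lambda p:p[:,2]-p[:,1]
for n,im in (("start",a),("now",b)):
    x,r=line(im,.138,np.arange(-.008,.010,.001),red); k=(x>155)&(x<195); w=np.clip(r-.5*r[k].max(),0,None)*k
    x,t=line(im,.172,np.arange(-.006,.006,.001),lambda p:p[:,2]-p[:,0]); k=(x>205)&(x<250); v=np.clip(t-.5*t[k].max(),0,None)*k
    x,g=line(im,.032,np.arange(.035,.09,.001),lambda p:p[:,0]); j=x<180; gg=g[j];th=(gg[10:20].mean()+gg[-8:].mean())/2
    print(n,"tab mid",(w@x/w.sum()).round(1),"trigger top",(v@x/v.sum()).round(1),"batten outer",x[j][np.argmax(gg>th)],measure(im))
s=read_camera("side")["pixels"]
A=cv2.resize(b[130:265,170:360],None,fx=3.2,fy=3.2,interpolation=cv2.INTER_CUBIC);B=cv2.resize(s[125:290,195:335],None,fx=1.35,fy=1.35)
o=np.zeros((432,800,3),np.uint8);o[:,:608]=A;o[:B.shape[0],608:608+B.shape[1]]=B;q=cv2.resize(b,(192,144));o[240:384,608:]=q
cv2.imwrite("pics/fin2.png",cv2.convertScaleAbs(o,alpha=1.6,beta=10))
E
```

```text
t 21.8 pos [ 0.4717 -0.3366  0.2601] clampxy mm [ 327.4 -150.3] yawY -1.242 F [-0.7  0.9  0.2] Fu -1.1 open 0.2 tilt [ 0.006 -0.002]
start tab mid 170.9 trigger top 227.8 batten outer 164.00000000000003 {'ylo_gapA': 3.7, 'ylo_outer': 163.5, 'ylo_far': -107.5, 'yhi_gapA': 1.4, 'yhi_outer': 164.5, 'yhi_far': -107.0, 'farjaw_bar_end': -160.0}
now tab mid 178.2 trigger top 235.0 batten outer 154.50000000000003 {'ylo_gapA': 0.0, 'ylo_outer': 154.5, 'ylo_far': -106.5, 'yhi_gapA': 0.0, 'yhi_outer': 153.5, 'yhi_far': -106.5, 'farjaw_bar_end': -160.0}
```

The head is 7 mm further back, giving 20 mm or more of clearance. The batten's outer edge to the panel's far edge measures 260–261 mm, against 260 mm for home. Handing in.

```bash
python3 -c "
from plant import *
print(close_job(), read_state()['t'])"
```

```text
the job is handed in; nothing more can be done
the job is handed in; nothing more can be done
```

The batten is home, the moving jaw stands about 20 mm clear of it, and I handed the job in at about 22 s of the 58 s allowed.

**Squeezing:** Three full squeezes at 22 N went to the grip. On the fourth the trigger stopped about 12 mm short, so the jaws were tight. A brief 26 N hold moved the trigger only 0.2 mm more.

**Release:** I hooked the red tab from the front and drew the jaw back at 8–9 N. The first pull gave a clearance of only 14–18 mm, depending on the estimate. I hooked the tab a second time and drew it about 7 mm further.

**Last checks:**
- **Batten:** the panel and batten together measure 260–261 mm, where fully home is 260 mm. No gap shows.
- **Jaw clearance:** about 20–24 mm.
- **Board:** shifted by about 1 mm at most.
- **Clamp, tin and cutter:** the last picture I viewed, taken after the first pull, showed the clamp standing and the tin and cutter in place.

**Not confirmed by eye:** the final composite picture was refused because the 12-picture limit was reached. The state after the second pull therefore rests on the numeric image measurements alone. My far-jaw position measurement never gave a usable reading; I judged the far jaw from the pictures instead.

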